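Release the sample carriage and catch it gently at the reader

ROBOT

A 6-joint arm with a two-finger parallel gripper is mounted at the origin on the work surface. World frame = base frame: x ahead of the robot, y to its left, z up, the work surface at z = 0. Lengths are in m, angles in rad, forces in N, time in s.
With the tool pointing down it reaches from about 0.35 to 0.725 m from the base axis. Payload 4.3 kg.
Tool frame: the origin (TCP) lies between the finger pads; the fingertips stand 17 mm ahead of it and the grasp point (between the pads) lies 2 mm behind it (finger_overhang is the distance from the TCP to the fingertips, in m); z points along the fingers, y is the line along which they close (so a half turn about z gives the same grasp; the last joint's range is limited). The gripper opens to 85 mm and grips with 20 to 120 N. Pads are 22 mm wide; open, the fingers measure 114 mm over their backs; the gripper's body (76 mm by 85 mm) begins 54 mm behind the grasp point. The pads swing forward as they close: fully open they stand 13 mm farther back than shut.
Start: joints at [1.026, 0.377, 0.081, 1.274, 0, 1.46], TCP at [0.242, 0.522, 0.248] pointing down, gripper open.
Joint ranges: [-2.72, 2.72], [-0.84, 1.66], [-1.02, 1.22], [-1.77, 2.12], [-1.37, 1.28], [-3.14, 3.14]. Speed limits (rad/s): [2.57, 2.57, 3.14, 3.14, 3.14, 3.14].

INTERFACE

Orientations are given as a rotation vector (axis times angle).
In Python, from station import * gives the robot as it stands.
- The arm moves only by the tool jog_arm, never from a script. Its argument "series" is text: rows parted by semicolons, each of 4 numbers parted by spaces: the shift along the tool's x, y, z in units of 0.75 m (1.0 is 0.75 m), then the turn about the tool's z in units of 60 degrees (1.0 is 60 degrees). A call has 1 to 10 rows; each row is the pose to reach, as a shift and turn from the pose commanded when the call began, along the tool's axes at that moment; what a row does not reach only later rows make up. A row lasts 1/10 s, in which the tool goes at most 50 mm and 8.59 degrees, less where a joint would pass 70% of its speed; a pose out of reach is approached as far as the arm can. A call with a number of a shift or a turn outside -1 to 1 is refused whole. A call with a gripper value outside its range is refused whole. "jaw" is the closure, from -1 (fully open) to 1 (shut), set as the call begins (left out, the last holds). The fingers move at their own pace and stop on an object; the grip force is fixed at half the most. Time passes only in rows, so rows that repeat a pose let the fingers close. It gives the time, the measured TCP pose, the force, the opening and the grip force at its end, in the units of the state.
- observe(): the state, without advancing time (a new reading comes with each control period).
- camera(name): name is "side" or "top" or "wrist"; returns a dict with "img" (384x512x3 uint8, red, green, blue), "mtx" (3x3 intrinsics, pixels), "world_from_camera" (4x4, takes a point from camera to world coordinates). Camera axes: x right, y up, looking along -z (the intrinsics and any distortion apply to the point x, -y, -z); pixel columns grow to the right and rows downward; lengths in m; the calibration is good to about 2 mm. A picture is of the moment at which its call begins. There is no depth.
- close_job(): hands the job in; it is judged then, once.
The state is a dict: "clock": time; "joints": joint angles; "qd": joint speeds; "effort": joint torques, N m; "ee_pos": TCP position; "eef_rot": TCP orientation; "contact_force": force on the tool from outside, world axes, zero at the start; "torque": the same for the moment, N m; "grip_width": finger opening in m; "grip_force": force on a finger pad.
Only numpy, scipy, OpenCV 4.12 (cv2) and the standard library are available. Lean on these libraries where they do the work, as an engineer would, in place of code of your own. Each camera call takes 0.05 s, during which the arm holds its last target. There are 200 camera calls.

TASK

Push the red bar away from you to open the gate, and let the white sample carriage roll down the sloping rail by itself, untouched, until it is past the yellow line. Then catch it by its green handle while moving along with it, and slow it down smoothly, so that the bottle on it does not lurch forward and the carriage never runs into the end buffers; bring it to rest beside the red pointer of the reader. Finish while still holding it there, and leave the flasks alone.

Things in the scene. Friction and masses are not known exactly. Their poses are not given: they have to be found in the camera images.
- rail: Fixed sloping rail: two aluminium beams 640 mm long, 112 mm wide overall, on dark trestles. Origin on the bench under the rail; y runs along the rail, level, pointing DOWNHILL; x points across it to the far side, z up. Slope 0.04 rad: the rail's top is 85 mm above the bench at y = -200 mm and falls 4 mm per 100 mm.
- line (a point): The yellow mark across both beams, at y = -40 mm of the rail. The carriage is past it when its origin (and handle) is; until then nothing may touch it.
- low_end (a point): Where the carriage's origin is when it hits the red end buffers, at y = 260 mm of the rail. The carriage must be stopped at least 15 mm before.
- carriage: White carriage, 124 mm (x) by 110 mm (y), rolling only along the rail. Origin: centre of the deck's top, 36 mm above the rail's top; axes as the rail's. Starts at rail y = -200 mm. Nominal mass 0.8 kg with the bottle (hidden: 0.63 to 1.14 kg); drag 1.78 N per m/s, dry friction 0.03 N.
- handle (a point): Top of the carriage's upright green handle, 24 mm in diameter, 72 mm tall above the deck, at x = -28 mm, y = 0 of the carriage. Let go, the carriage nears a steady speed of 0.12 to 0.23 m/s with a time constant of 0.35 to 0.65 s; only the robot can stop it. A grip of 3 to 5 N is enough.
- bottle (a joint): Lean of the amber bottle, rad: 0 = at rest, + = downhill. 48 mm wide at its black holder, 100 mm tall, at x = 30 mm, y = 0 of the carriage, in a sprung holder that rocks along the rail (10 rad/s, lightly damped). A lean above +0.12 is a jolt: a sudden loss of some 0.1 m/s gives that; braking at 0.25 m/s2 gives about 0.06. Rolling off leans it back, harmless.
- gate (a joint): Release gate, m: 0 = closed as at the start, opens to 0.035 by sliding along the rail's +x (away from the robot). The carriage is free from about 0.018 on; open it beyond 0.025. About 2 to 4 N of push, and it stays where it is left.
- push_bar (a point): Middle of the top edge of the red push bar that moves with the gate, on the robot's side of the rail, 113 mm before its centre line. The bar is an upright plate, 120 mm long along the rail, 12 mm thick, 70 mm high (from 40 to 110 mm above the bench). Push its face that looks to the robot.
- reader: White and green photometer box on the far side of the rail, 110 by 120 mm, 130 mm high, a red pointer on its top edge. Fixed. Origin on the bench at its face towards the rail; its axes are the rail's. The pointer is at y = 0: the carriage stands right when its origin is within 18 mm of y = 0 of the reader. It is 100 to 170 mm down the rail (rail y).
- flask_pink: Small stoppered pink flask, 58 mm in diameter, 127 mm tall (body 58 mm, neck 20 mm), standing on the bench at the robot's side of the rail, to the left or right. Origin under its base. Leave it alone.
- flask_blue: The same flask in blue, on the other side. Leave it alone.
Mind the look-alikes: they are no part of the job. There is more than one size of the reader; the job needs the larger.

How it is judged:
On the way, in this order (a step that is already met when the one before it is completed fails the run):
1. the gate is pushed open (value of joint gate above 0.018 m), for 0.05 s.
2. the carriage rolls by itself, untouched, up to the yellow line (y of carriage in the frame of rail above -0.06 m and linear speed of carriage above 0.05 m/s and contact force between anything else and carriage below 0.05 N), for 0.05 s.
3. the carriage is caught and held still by the fingers beside the reader's pointer (y of carriage in the frame of reader between -0.018 and 0.018 m and linear speed of carriage below 0.02 m/s and contact force between the fingers and carriage above 0.05 N), for 1 s.
At the end, for the whole second after the job is handed in: The fingers hold the carriage (contact above 0.05 N), its origin within 18 mm of the reader's pointer along the rail, slower than 0.02 m/s, gate open, through the last second (all of step 3 and value of joint gate above 0.018 m); the arm keeps its last pose, push and grip.
It fails at once if the fingers touch the carriage before it has rolled to the yellow line (y of carriage in the frame of rail below -0.06 m and contact force between any of the arm, the fingers and carriage above 0.5 N).
It fails at once if the carriage is jolted: the bottle lurches downhill in its holder (value of joint bottle above 0.12 rad).
It fails at once if the carriage runs into the end buffers (y of carriage in the frame of rail above 0.25 m).
It fails at once if a flask is knocked over or shoved (distance of any of flask_pink, flask_blue from where it was at the start of the episode above 0.03 m or angle between any of flask_pink, flask_blue's own z axis and vertical above 0.4 rad).
It also fails if it takes over 29 s, if anything falls off the work surface, if the arm or the gripper's body presses on something with over 40 N, if the wrist force passes 120 N, or if a joint passes its speed limit or range.

## Working session

There is one attempt and no reset: what is moved stays moved. The work goes in short steps, Python scripts to look and compute and a tool call to move; the robot and the scene stay as the last step left them, time stands still between calls to the robot, and variables do not carry over. Pictures are saved under pics/ and viewed, at most 10 in all, crops included, and the job is handed in when it is done.

Besides the shell and the picture viewer there is one more tool, called after ">>>" in YAML: its name, and indented under it one key for each argument. jog_arm: Moves the arm, as the interface text tells. Shifts and turns lie within -1 to 1; 1 stands for 0.75 m of shift or 60 degrees of turn. Its arguments: {"type":"object","properties":{"series":{"type":"string"},"jaw":{"type":"number"}},"required":["series"]}

```bash
mkdir -p pics; ls; cat > h.py <<'E'
from station import *
import numpy as np, cv2
def ray(c,u,v):
    k=c["mtx"];T=np.array(c["world_from_camera"])
    d=np.linalg.inv(np.array(k))@[u,v,1]; d=np.array([d[0],-d[1],-d[2]])
    return T[:3,3],T[:3,:3]@d
def onz(c,u,v,z):
    o,d=ray(c,u,v); return o+d*(z-o[2])/d[2]
def tri(c1,p1,c2,p2):
    o1,d1=ray(c1,*p1);o2,d2=ray(c2,*p2)
    s=np.linalg.lstsq(np.c_[d1,-d2],o2-o1,rcond=None)[0]
    a,b=o1+s[0]*d1,o2+s[1]*d2
    return (a+b)/2,np.linalg.norm(a-b)
E
python3 - <<'E'
from h import *
import pickle
o=observe();print({k:np.round(v,3) for k,v in o.items()})
cs={n:camera(n) for n in("side","top")}
pickle.dump(cs,open('c0.pkl','wb'))
for n in cs: 
    cv2.imwrite(f'pics/{n}0.png',cv2.resize(cs[n]["img"][:,:,::-1],None,fx=1.5,fy=1.5)); print(n,[k for k in cs[n]],np.round(cs[n]["world_from_camera"],2)[:3].tolist())
E
```

```text
pics
{'clock': np.float64(0.0), 'joints': array([1.026, 0.378, 0.08 , 1.274, 0.   , 1.461]), 'qd': array([-0.   , -0.001,  0.   , -0.   ,  0.001, -0.001]), 'effort': array([-3.0000e-03, -4.6361e+01,  2.6987e+01,  2.1000e-02, -0.0000e+00,
       -0.0000e+00]), 'ee_pos': array([0.242, 0.521, 0.247]), 'eef_rot': array([-6.780e-01, -3.067e+00,  3.000e-03]), 'contact_force': array([ 0.745, -0.384,  0.58 ]), 'torque': array([-0.01 ,  0.048, -0.036]), 'grip_force': np.float64(0.0), 'grip_width': np.float64(0.086)}
side ['img', 'mtx', 'world_from_camera'] [[-0.99, 0.1, -0.08, 0.47], [-0.13, -0.62, 0.77, 0.89], [0.02, 0.77, 0.63, 0.84]]
top ['img', 'mtx', 'world_from_camera'] [[-0.03, 0.99, -0.1, 0.41], [-1.0, -0.03, -0.01, -0.02], [-0.01, 0.1, 0.99, 1.36]]
```

View pics/side0.png

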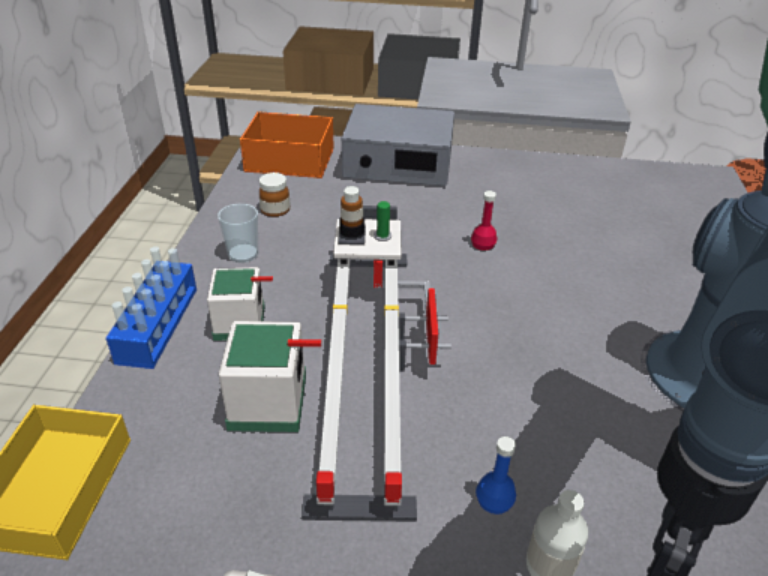

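View pics/top0.png

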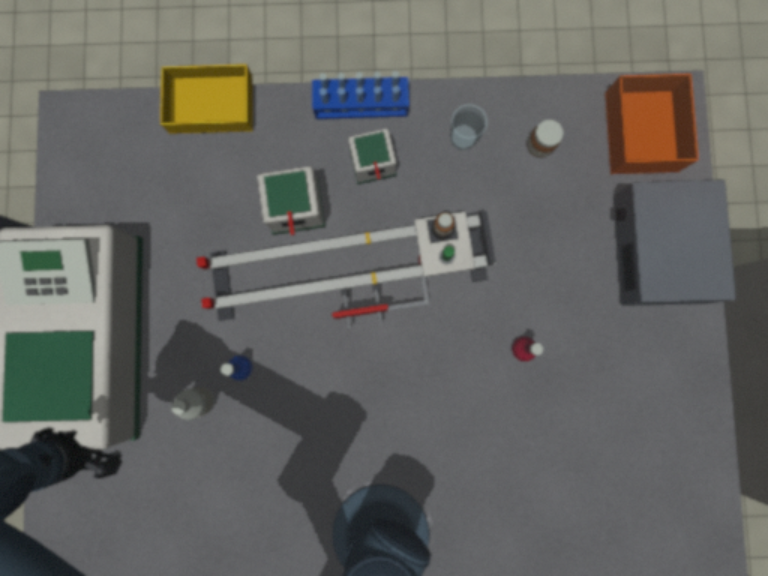

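The side view (×1.5) shows the carriage with its green handle top at (384,205), yellow marks at (340,307) and (391,307), the red bar at (433,325), the large reader's pointer at (305,343) and the buffers at (325,487) and (393,487). In the top view the handle is at (449,252), the bar at (360,312), the pointer at (291,222), the pink flask at (525,348) and the blue flask at (238,367).

```bash
python3 - <<'E'
from h import *
import pickle
cs=pickle.load(open('c0.pkl','rb'))
H={}
rng={'red':[((0,140,90),(8,255,255)),((176,150,90),(180,255,255))],'green':[((45,120,40),(80,255,255))],'yel':[((18,120,120),(32,255,255))]}
for n,c in cs.items():
    hsv=cv2.cvtColor(c["img"],cv2.COLOR_RGB2HSV)
    for k,rs in rng.items():
        m=sum(cv2.inRange(hsv,a,b) for a,b in rs).astype(np.uint8)
        N,l,s,ce=cv2.connectedComponentsWithStats(m)
        for i in range(1,N):
            if s[i,4]>=6: print(n,k,s[i].tolist(),ce[i].round(1))
            if s[i,4]>150 and k=='red':
                print('   ',cv2.minAreaRect(np.argwhere(l==i)[:,::-1].astype(np.float32)))
# crops
a=cs['side']['img'][120:260,130:310]; b=cs['top']['img'][100:240,130:330]
cv2.imwrite('pics/crop1.png',np.vstack([cv2.resize(x[:,:,::-1],(600,300 if 0 else int(600*x.shape[0]/x.shape[1]) ),interpolation=cv2.INTER_CUBIC)[:300 if 0 else 600] for x in (b,)]))
E
```

```text
side red [486, 109, 15, 7, 29] [493.2 111.8]
side red [492, 116, 6, 5, 6] [494.5 118.2]
side red [499, 117, 4, 4, 6] [500.5 118.2]
side red [504, 118, 5, 3, 11] [506.3 118.9]
side red [500, 122, 4, 3, 6] [501.8 122.5]
side red [497, 124, 4, 4, 7] [498.1 125.7]
side red [249, 173, 6, 19, 103] [251.4 181.6]
side red [167, 184, 15, 4, 42] [174.4 185.2]
side red [285, 192, 7, 51, 238] [288.3 217.2]
    ((288.22320556640625, 216.98097229003906), (50.06161117553711, 5.708549499511719), 88.49256896972656)
side red [192, 226, 22, 5, 106] [202.7 228.1]
side red [211, 314, 11, 20, 209] [216.  323.3]
    ((216.0, 323.5), (19.0, 10.0), 90.0)
side red [257, 315, 11, 20, 206] [261.9 324.2]
    ((262.0, 324.5), (19.0, 10.0), 90.0)
side green [510, 34, 2, 7, 7] [510.9  37. ]
side green [251, 134, 9, 24, 176] [255.1 145.5]
side green [161, 191, 6, 4, 9] [164.3 193.3]
side green [190, 222, 4, 5, 6] [192. 224.]
side green [173, 241, 18, 3, 20] [182.4 242.8]
side yel [222, 203, 10, 3, 29] [226.3 204. ]
side yel [256, 204, 10, 2, 20] [260.5 204.5]
side yel [0, 270, 87, 103, 6517] [ 36.9 317.9]
top red [2
[... 1210 characters left out ...]
258.2]
top green [38, 259, 8, 3, 11] [ 41.4 260.2]
top green [4, 260, 3, 5, 7] [  5.6 261.6]
top green [8, 261, 3, 4, 6] [  8.7 262.2]
top green [18, 261, 9, 3, 10] [ 22.1 261.8]
top green [12, 262, 5, 14, 18] [ 14. 268.]
top green [33, 265, 2, 4, 6] [ 33.7 266.2]
top green [42, 265, 6, 3, 7] [ 44.3 266.1]
top green [4, 266, 6, 5, 15] [  6.1 267.5]
top green [5, 271, 7, 7, 13] [  7.2 273.6]
top green [34, 271, 3, 4, 6] [ 35.2 272.5]
top green [43, 270, 3, 5, 6] [ 43.8 272.2]
top green [19, 272, 10, 7, 13] [ 23.7 275.2]
top green [10, 276, 8, 4, 11] [ 13.2 277.5]
top yel [107, 43, 58, 41, 1695] [138.8  65.2]
top yel [244, 155, 3, 7, 14] [244.9 158. ]
top yel [248, 182, 3, 7, 14] [248.9 185. ]
```

```bash
python3 - <<'E'
from h import *
import pickle
cs=pickle.load(open('c0.pkl','rb'));S,T=cs['side'],cs['top']
P=lambda n,a,b:print(n,*[np.round(x,4) for x in tri(S,a,T,b)])
P('yel far',(226.3,204),(244.9,158));P('yel near',(260.5,204.5),(248.9,185))
P('handle top',(255.5,136.5),(298.9,167))
P('buf far',(216,318),(134,174.3));P('buf near',(262,318),(137.4,201.6))
P('ptr mid',(202.7,228.1),(193.6,149)); P('ptr tip',(213.5,229),(194,156))
P('bar mid',(288,217),(239.7,206.9));P('bar right',(286.5,193),(257,204.5));P('bar left',(288.5,242),(222.5,209.5))
yf=onz(T,244.9,158,.0786);yn=onz(T,248.9,185,.0786);print('yel top-only',yf,yn)
print('side-only',onz(S,226.3,204,.0786),onz(S,260.5,204.5,.0786))
print('handle z.19', onz(T,298.9,167,.193),onz(S,255.5,136.5,.193))
print('ptr tip z .13 ',onz(T,194,156,.13),onz(S,213.5,229,.13), onz(T,193.6,149,.13),onz(S,202.7,228.1,.13))
for n,c in cs.items():
    hsv=cv2.cvtColor(c["img"],cv2.COLOR_RGB2HSV)
    for k,(a,b) in {'pink':((165,130,60),(176,255,255)),'blue':((105,130,40),(125,255,255))}.items():
        N,l,s,ce=cv2.connectedComponentsWithStats(cv2.inRange(hsv,a,b))
        for i in range(1,N):
            if s[i,4]>60: print(n,k,s[i].tolist(),ce[i].round(1),onz(c,*ce[i],.03).round(3))
E
```

```text
yel far [0.6493 0.0101 0.0787] 0.0013
yel near [ 0.56   -0.0008  0.0792] 0.0001
handle top [ 0.596  -0.1536  0.1895] 0.0018
buf far [0.6036 0.3721 0.0944] 0.0003
buf near [0.5141 0.3602 0.0957] 0.0004
ptr mid [0.6724 0.17   0.1381] 0.0006
ptr tip [0.6489 0.169  0.1379] 0.0015
bar mid [0.4874 0.0313 0.074 ] 0.004
bar right [ 0.4945 -0.0254  0.106 ] 0.0021
bar left [0.481  0.0902 0.0439] 0.0062
yel top-only [0.64996199 0.01012757 0.0786    ] [ 0.55998528 -0.00075692  0.0786    ]
side-only [0.64862934 0.0100661  0.0786    ] [ 0.56008981 -0.00143305  0.0786    ]
handle z.19 [ 0.59633937 -0.15319354  0.193     ] [ 0.59440879 -0.14775343  0.193     ]
ptr tip z .13  [0.65126897 0.17024769 0.13      ] [0.65007366 0.16091401 0.13      ] [0.673884   0.17126946 0.13      ] [0.67499617 0.16164127 0.13      ]
side pink [314, 135, 17, 32, 320] [323.  153.8] [ 0.396 -0.34   0.03 ]
side blue [71, 175, 60, 71, 1733] [100.8 215.1] [0.982 0.049 0.03 ]
side blue [317, 303, 27, 40, 675] [331.  325.4] [0.371 0.311 0.03 ]
top pink [342, 226, 14, 14, 120] [347.7 233. ] [ 0.395 -0.326  0.03 ]
top blue [208, 52, 65, 27, 1317] [239.7  66. ] [0.987 0.021 0.03 ]
top blue [154, 238, 13, 15, 141] [160.2 244.8] [0.372 0.303 0.03 ]
```

View pics/crop1.png

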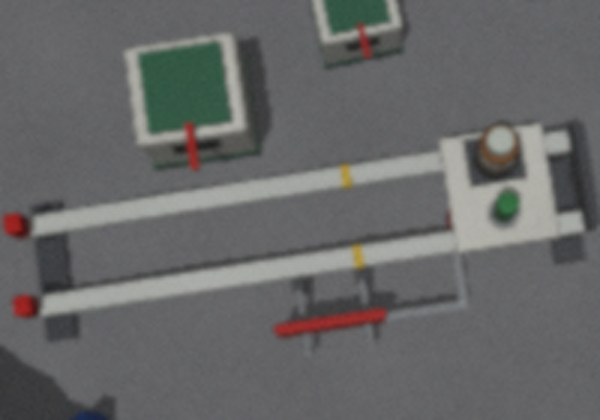

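```bash
cat >> h.py <<'E'
from scipy.spatial.transform import Rotation as Ro
th=0.126; O=np.array([.5997,.0444]); ex=np.array([np.cos(th),np.sin(th)]); ey=np.array([-np.sin(th),np.cos(th)])
def w(rx,ry,z): return np.r_[O+rx*ex+ry*ey,z]
def rail(p): d=np.array(p[:2])-O; return np.r_[d@ex,d@ey,p[2]]
def row(p):
    s=observe();R=Ro.from_rotvec(s["eef_rot"]).as_matrix()
    yaw=np.arctan2(R[1,1],R[0,1]); t=-(th+np.pi/2-yaw)
    return (R.T@(p-s["ee_pos"])/.75).round(4),round(t/np.pi*3,4)
E
python3 - <<'E'
from h import *
print(w(-.18,0,.24),row(w(-.18,0,.24)))
E
```

```text
[0.42112695 0.02177996 0.24      ] (array([-0.4971, -0.503 ,  0.0108]), np.float64(-0.5355))
```

>>> jog_arm:
  series: "-0.497 -0.503 0.01 -0.5355; -0.497 -0.503 0.01 -0.5355; -0.497 -0.503 0.01 -0.5355; -0.497 -0.503 0.01 -0.5355; -0.497 -0.503 0.01 -0.5355; -0.497 -0.503 0.01 -0.5355; -0.497 -0.503 0.01 -0.5355; -0.497 -0.503 0.01 -0.5355; -0.497 -0.503 0.01 -0.5355; -0.497 -0.503 0.01 -0.5355"
  jaw: -0.3

```text
clock: 1.1
ee_pos: [0.408, 0.0576, 0.2412]
eef_rot: [-0.198, 3.135, 0.0]
contact_force: [0.7, 0.6, 0.2]
grip_width: 0.0557
grip_force: 0.0
```

>>> jog_arm:
  series: "0 0 0 0; 0 0 0 0"

```text
clock: 1.3
ee_pos: [0.408, 0.0584, 0.241]
eef_rot: [0.192, -3.135, -0.001]
contact_force: [-0.2, 0.2, -0.3]
grip_width: 0.0557
grip_force: 0.0
```

```bash
python3 - <<'E'
from h import *
s=observe();print(s['clock'],s['grip_width'],rail(s['ee_pos']),row(w(-.16,0,.105)),s['contact_force'])
c=camera('wrist');cv2.imwrite('pics/w1.png',c['img'][:,:,::-1])
E
```

```text
1.3 0.055656874294251375 [-0.18844802  0.03803082  0.24101566] (array([-0.0383, -0.0507,  0.1813]), np.float64(-0.0035)) [-0.24191182  0.23107355 -0.29707855]
```

View pics/w1.png

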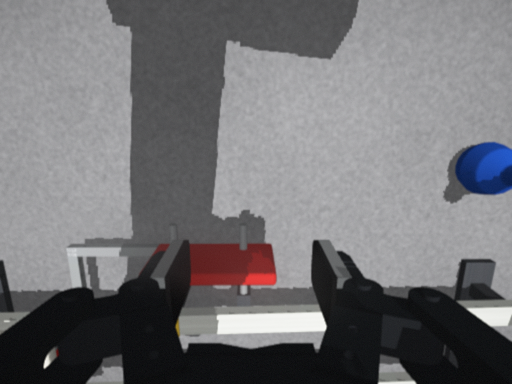

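The wrist view shows the red bar at columns 157–275, with low guide rods at columns 175 and 243. The fingers are above everything. I'll go down in front of the bar.

>>> jog_arm:
  series: "-0.038 -0.0507 0.05 -0.0035; -0.038 -0.0507 0.11 -0.0035; -0.038 -0.0507 0.184 -0.0035; -0.038 -0.0507 0.184 -0.0035; -0.038 -0.0507 0.184 -0.0035; -0.038 -0.0507 0.184 -0.0035"

```text
clock: 1.95
ee_pos: [0.4424, 0.0263, 0.1053]
eef_rot: [-0.207, 3.132, -0.0]
contact_force: [0.9, -0.1, 0.7]
grip_width: 0.0555
grip_force: 0.0
```

```bash
python3 - <<'E'
from h import *
s=observe();print(s['clock'],s['grip_width'],rail(s['ee_pos']),row(w(-.097,0,.103)),s['contact_force'])
E
```

```text
1.95 0.05550069083129748 [-0.15829333  0.00183046  0.10530145] (array([-0.0817, -0.0029,  0.0033]), np.float64(0.0055)) [ 0.86366005 -0.0906122   0.73402089]
```

>>> jog_arm:
  series: "-0.03 -0.003 0.003 0.003; -0.05 -0.003 0.003 0.003; -0.068 -0.003 0.003 0.003; -0.082 -0.003 0.003 0.003; -0.084 -0.003 0.003 0.003"

```text
clock: 2.45
ee_pos: [0.5065, 0.0317, 0.1032]
eef_rot: [-0.2, 3.131, -0.0]
contact_force: [0.3, 0.1, -1.0]
grip_width: 0.0557
grip_force: 0.0
```

```bash
cat > trk.py <<'E'
from h import *
rng=((45,120,40),(80,255,255))
def handle(c,n):
    # search only in the rail corridor (front of the green handle blob)
    m=cv2.inRange(cv2.cvtColor(c["img"],cv2.COLOR_RGB2HSV),*rng)
    N,l,s,ce=cv2.connectedComponentsWithStats(m); out=[]
    for i in range(1,N):
        if s[i,4]<12: continue
        if n=='side': u,v=s[i,0]+s[i,2]/2-.5, s[i,1]+2.5
        else: u,v=ce[i]
        p=rail(onz(c,u,v,.185))
        if abs(p[0]+.028)<.02 and -.25<p[1]<.28: out.append((int(s[i,4]),p[:2].round(4).tolist()))
    return out
def look():
    for n in('side','top'):
        t=observe()['clock'];c=camera(n);print(n,round(float(t),3),handle(c,n));cv2.imwrite(f'/tmp/{n}.png',c['img'][:,:,::-1])
    s=observe();print('now',round(float(s['clock']),3),rail(s['ee_pos']).round(4),s['contact_force'].round(1),s['grip_width'].round(4))
E
python3 - <<'E'
import pickle
from trk import *
cs=pickle.load(open('c0.pkl','rb'))
for n in cs: print(n,handle(cs[n],n))
look()
E
```

```text
side [(176, [-0.0282, -0.2029])]
top [(22, [-0.028, -0.1959])]
side 2.45 [(174, [-0.0282, -0.1926])]
top 2.5 [(26, [-0.0292, -0.1819])]Traceback (most recent call last):
  File "<stdin>", line 5, in <module>
  File "trk.py", line 17, in look
    s=observe();print('now',round(float(s['clock']),3),rail(s['ee_pos']).round(4),s['contact_force'].round(1),s['grip_width'].round(4))
                                                                                                              ^^^^^^^^^^^^^^^^^^^^^
AttributeError: 'float' object has no attribute 'round'
```

>>> jog_arm:
  series: "0.027 0 0 0; 0.027 0 -0.065 0; 0 0 -0.125 0; -0.06 0 -0.149 0; -0.088 0 -0.149 0"

```text
clock: 3.05
ee_pos: [0.5743, 0.0399, 0.2178]
eef_rot: [-0.198, 3.124, -0.001]
contact_force: [0.5, -0.0, -0.1]
grip_width: 0.0556
grip_force: 0.0
```

```bash
sed -i "s/s\['grip_width'\].round(4)/round(float(s['grip_width']),4),row(w(-.028,0,.215))/" trk.py; python3 - <<'E'
from trk import *
look()
E
```

```text
side 3.05 []
top 3.1 [(27, [-0.0299, -0.1075])]
now 3.15 [-0.0276 -0.0011  0.2142] [-1.   0.2  0.3] 0.0556 (array([ 0.0005,  0.0014, -0.0011]), np.float64(0.001))
```

>>> jog_arm:
  series: "0 0 0 0; 0 0 0 0"

```text
clock: 3.35
ee_pos: [0.5676, 0.0396, 0.2123]
eef_rot: [0.198, -3.133, -0.001]
contact_force: [-0.2, -0.5, -0.6]
grip_width: 0.0558
grip_force: 0.0
```

```bash
python3 - <<'E'
from trk import *
t=observe()['clock'];c=camera('top');print(t,handle(c,'top'))
s=observe();print(s['clock'],rail(s['ee_pos']),row(w(-.028,0,.215)))
E
```

```text
3.35 []
3.4 [-0.0323944  -0.00072924  0.21239793] (array([-0.0059,  0.001 , -0.0035]), np.float64(0.0004))
```

```bash
python3 - <<'E'
from trk import *
t=observe()['clock'];c=camera('wrist');print(t)
m=cv2.inRange(cv2.cvtColor(c["img"],cv2.COLOR_RGB2HSV),*rng)
N,l,s,ce=cv2.connectedComponentsWithStats(m)
for i in range(1,N):
    if s[i,4]>15: print(s[i],ce[i],rail(onz(c,*ce[i],.185)),rail(onz(c,*ce[i],.15)))
cv2.imwrite('pics/w2.png',c['img'][:,:,::-1])
s=observe();print(s['clock'],rail(s['ee_pos']))
E
```

```text
3.4
[147 200  33  20 412] [164.43203883 209.80097087] [-0.05123614 -0.04241554  0.185     ] [-0.04047411 -0.0519177   0.15      ]
[119 251  36  26 350] [134.93714286 265.04285714] [-0.02169385 -0.05952889  0.185     ] [-0.00422927 -0.07291372  0.15      ]
3.45 [-0.03222949 -0.00075836  0.21250093]
```

View pics/w2.png

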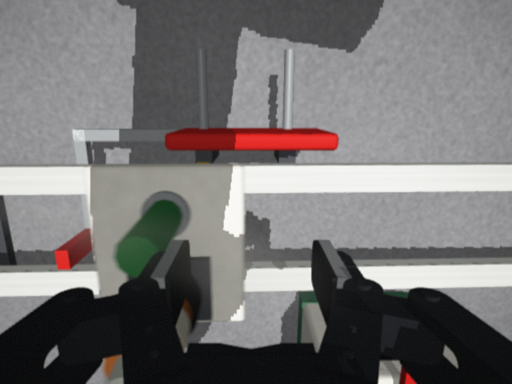

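The wrist view shows the handle base at (166,210), its top near (135,255), and the deck's front near corner at (244,165). The carriage is at rail y of about -0.061 at 3.40 s. I'll wait one more row and look again.

>>> jog_arm:
  series: "0.004 0.001 0 0"

```text
clock: 3.55
ee_pos: [0.5654, 0.0399, 0.2127]
eef_rot: [0.198, -3.135, -0.0]
contact_force: [-0.4, 0.5, -0.6]
grip_width: 0.0556
grip_force: 0.0
```

```bash
python3 - <<'E'
from trk import *
import pickle
t=observe()['clock'];c=camera('wrist');print(t)
pickle.dump(c,open('w3.pkl','wb'))
m=cv2.inRange(cv2.cvtColor(c["img"],cv2.COLOR_RGB2HSV),*rng)
N,l,s,ce=cv2.connectedComponentsWithStats(m)
for i in range(1,N):
    if s[i,4]>15: print(s[i],ce[i],rail(onz(c,*ce[i],.185)),rail(onz(c,*ce[i],.113)))
old=cv2.imread('pics/w2.png')[:,:,::-1]
for im in(old,c['img']): # deck front edge at row ~180..190
    g=im[150:200].astype(int).sum(2); 
    print('front edge',rail(onz(c,243,180,.114)));break
cv2.imwrite('pics/w3.png',c['img'][:,:,::-1])
s=observe();print(s['clock'],rail(s['ee_pos']))
E
```

```text
3.55
[185 203  32  20 457] [201.41794311 212.79431072] [-0.05169972 -0.02390218  0.185     ] [-0.02872845 -0.0350745   0.113     ]
front edge [-0.05299304 -0.00498094  0.114     ]
3.6 [-3.50299287e-02  1.54823988e-05  2.12747363e-01]
```

View pics/w3.png

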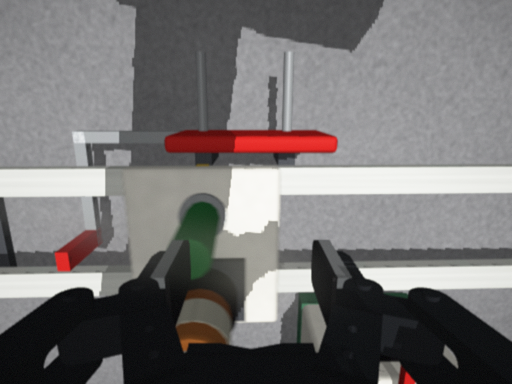

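The handle base is at (202,212), which puts the carriage at y = -0.035 at 3.55 s, moving at about 0.174 m/s and past the line. I'll catch it while moving along, with the jaw narrowed to about 46 mm.

>>> jog_arm:
  series: "-0.004 0.004 0 0; -0.008 0.018 0.013 0; -0.008 0.0387 0.0436 0; -0.008 0.06 0.065 0; -0.008 0.0807 0.067 0; -0.008 0.1007 0.068 0; -0.008 0.12 0.069 0; -0.008 0.138 0.07 0; -0.008 0.154 0.0705 0; -0.008 0.1687 0.071 0"
  jaw: -0.08

```text
clock: 4.6
ee_pos: [0.5566, 0.1674, 0.1602]
eef_rot: [-0.199, 3.134, 0.0]
contact_force: [0.4, -0.3, -0.4]
grip_width: 0.0457
grip_force: 0.0
```

>>> jog_arm:
  series: "0 0.0127 0.0007 0; 0 0.0227 0.001 0; 0 0.03 0.0015 0; 0 0.0351 0.0015 0; 0 0.038 0.0015 0; 0 0.0393 0.0015 0; 0 0.0393 0.0015 0"

```text
clock: 5.3
ee_pos: [0.5526, 0.1953, 0.1584]
eef_rot: [0.198, -3.135, 0.0]
contact_force: [0.2, 0.5, 0.6]
grip_width: 0.0461
grip_force: 0.2
```

```bash
python3 - <<'E'
from trk import *
import pickle
c=camera('wrist');cs=camera('side')
cv2.imwrite('pics/w4.png',np.vstack([c['img'][120:,:,::-1],cs['img'][120:330,:,::-1]]))
pickle.dump((c,cs),open('w4.pkl','wb'))
s=observe();print(s['clock'],rail(s['ee_pos']),s['contact_force'],handle(cs,'side'))
E
```

```text
5.4 [-0.02779103  0.15553612  0.15846926] [-0.41813464 -0.06857926  0.49877554] [(56, [-0.0263, 0.2333])]
```

View pics/w4.png

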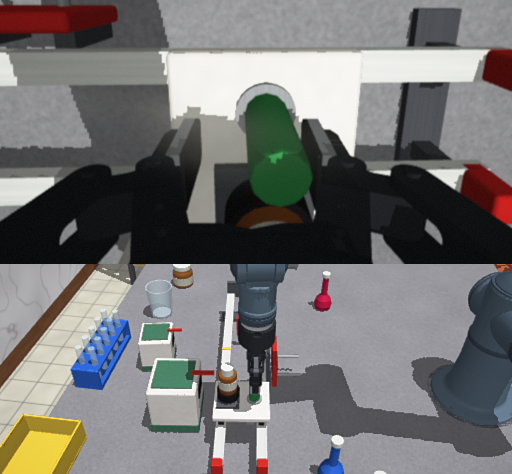

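The handle stands between the fingers, leaning on the downhill one, with its base ring at about (265,222) in the wrist view. The bottle is upright. The carriage is some 45 mm past the pointer, so I'll measure and then ease it back.

```bash
python3 - <<'E'
from trk import *
import pickle
c,cs=pickle.load(open('w4.pkl','rb'))
print(rail(onz(c,265,222,.1065)),rail(onz(c,281,295,.178)))
g=cv2.cvtColor(c['img'],cv2.COLOR_RGB2GRAY)[185].astype(int);print(np.flatnonzero(abs(np.diff(g))>40))
for u in(169.5,361):print(rail(onz(c,u,185,.1065)))
E
```

```text
[-0.03162274  0.16430902  0.1065    ] [-0.02848123  0.16711102  0.178     ]
[ 12 164 477 483]
[-0.05337669  0.11108943  0.1065    ]
[-0.05327458  0.21736506  0.1065    ]
```

>>> jog_arm:
  series: "0 -0.0015 0 0; 0 -0.004 0 0; 0 -0.0075 0 0; 0 -0.0115 0 0; 0 -0.0155 0 0; 0 -0.0195 0 0; 0 -0.0235 0 0; 0 -0.027 0 0; 0 -0.0295 0 0; 0 -0.031 0 0"

```text
clock: 6.4
ee_pos: [0.5556, 0.1722, 0.1585]
eef_rot: [-0.198, 3.135, 0.0]
contact_force: [-1.0, 0.7, 0.6]
grip_width: 0.0463
grip_force: 0.2
```

>>> jog_arm:
  series: "0 -0.0015 0 0; 0 -0.004 0 0; 0 -0.0075 0 0; 0 -0.011 0 0; 0 -0.0145 0 0; 0 -0.017 0 0; 0 -0.0185 0 0; 0 -0.0185 0 0; 0 -0.0185 0 0"

```text
clock: 7.3
ee_pos: [0.5572, 0.1587, 0.1584]
eef_rot: [0.198, -3.135, -0.0]
contact_force: [0.3, 0.6, 0.3]
grip_width: 0.0459
grip_force: 0.2
```

>>> jog_arm:
  series: "0 0 0 0; 0 0 0 0; 0 0 0 0; 0 0 0 0"
  jaw: -0.01

```text
clock: 7.7
ee_pos: [0.5572, 0.1587, 0.1584]
eef_rot: [0.199, -3.135, -0.0]
contact_force: [-0.5, 0.6, 0.3]
grip_width: 0.0431
grip_force: 0.2
```

>>> jog_arm:
  series: "0 0 0 0; 0 0 0 0; 0 0 0 0; 0 0 0 0"
  jaw: 0.06

```text
clock: 8.1
ee_pos: [0.5573, 0.1587, 0.1585]
eef_rot: [-0.199, 3.135, 0.0]
contact_force: [0.8, 0.5, 0.4]
grip_width: 0.04
grip_force: 0.2
```

>>> jog_arm:
  series: "0 0 0 0; 0 0 0 0; 0 0 0 0; 0 0 0 0"
  jaw: 0.13

```text
clock: 8.5
ee_pos: [0.5572, 0.1587, 0.1585]
eef_rot: [0.199, -3.135, -0.0]
contact_force: [-0.6, -0.4, -0.1]
grip_width: 0.0367
grip_force: 0.2
```

>>> jog_arm:
  series: "0 0 0 0; 0 0 0 0; 0 0 0 0; 0 0 0 0"
  jaw: 0.2

```text
clock: 8.9
ee_pos: [0.5573, 0.1587, 0.1585]
eef_rot: [-0.199, 3.135, 0.0]
contact_force: [-0.7, 0.4, -0.7]
grip_width: 0.034
grip_force: 0.2
```

>>> jog_arm:
  series: "0 0 0 0; 0 0 0 0; 0 0 0 0; 0 0 0 0"
  jaw: 0.27

```text
clock: 9.3
ee_pos: [0.5573, 0.1587, 0.1585]
eef_rot: [-0.199, 3.135, 0.0]
contact_force: [-0.5, -0.2, 0.3]
grip_width: 0.0313
grip_force: 0.2
```

>>> jog_arm:
  series: "0 0 0 0; 0 0 0 0; 0 0 0 0; 0 0 0 0"
  jaw: 0.34

```text
clock: 9.7
ee_pos: [0.5573, 0.1587, 0.1585]
eef_rot: [-0.199, 3.135, 0.0]
contact_force: [-0.4, 0.4, -0.0]
grip_width: 0.0282
grip_force: 0.2
```

```bash
python3 - <<'E'
from trk import *
import pickle
c=camera('wrist');cs=camera('side')
cv2.imwrite('pics/w5.png',np.vstack([c['img'][120:,:,::-1],cs['img'][120:330,:,::-1]]))
pickle.dump((c,cs),open('w5.pkl','wb'))
s=observe();print(s['clock'],rail(s['ee_pos']),s['contact_force'],s['grip_width'],s['grip_force'])
E
```

```text
9.8 [-0.02772265  0.11873718  0.15849921] [-0.02240193  0.35046872 -0.5330673 ] 0.02785584364615066 0.19346241373568773
```

View pics/w5.png

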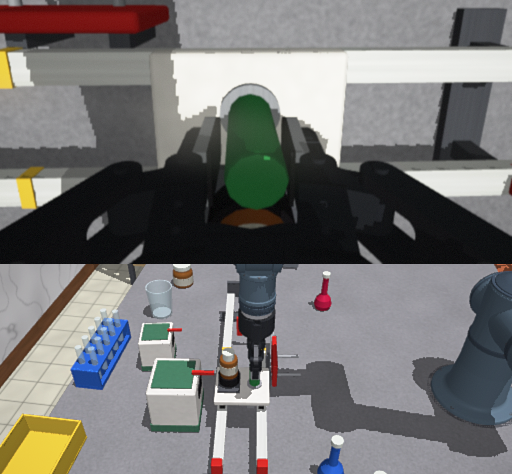

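The fingers now close round the handle with the carriage at y of about 0.118; the pointer is at about 0.117. I'll finish the grip.

>>> jog_arm:
  series: "0 0 0 0; 0 0 0 0; 0 0 0 0; 0 0 0 0"
  jaw: 0.41

```text
clock: 10.2
ee_pos: [0.5573, 0.1587, 0.1585]
eef_rot: [-0.199, 3.135, 0.0]
contact_force: [-0.9, 0.7, 0.1]
grip_width: 0.0252
grip_force: 0.8
```

>>> jog_arm:
  series: "0 0 0 0; 0 0 0 0; 0 0 0 0; 0 0 0 0; 0 0 0 0; 0 0 0 0; 0 0 0 0; 0 0 0 0; 0 0 0 0; 0 0 0 0"
  jaw: 0.48

```text
clock: 11.2
ee_pos: [0.5573, 0.1586, 0.1588]
eef_rot: [-0.199, 3.135, -0.0]
contact_force: [-3.1, 0.2, 5.0]
grip_width: 0.0231
grip_force: 48.6
```

```bash
python3 - <<'E'
from trk import *
c=camera('wrist')
m=cv2.inRange(cv2.cvtColor(c["img"],cv2.COLOR_RGB2HSV),*rng)
N,l,s,ce=cv2.connectedComponentsWithStats(m)
i=1+np.argmax(s[1:,4]);print(s[i]); x,y,W,H,_=s[i]
print('top of handle',rail(onz(c,256,300,.178)),'base',rail(onz(c,x+W/2,y+8,.1085)))
g=cv2.cvtColor(c['img'],cv2.COLOR_RGB2GRAY)[185].astype(int);print([(int(u),rail(onz(c,u,185,.1085))[1].round(4)) for u in np.flatnonzero(abs(np.diff(g))>25)])
s=observe();print(s['clock'],rail(s['ee_pos']),s['grip_width'],s['grip_force'])
E
```

```text
[ 220  264   63   65 2831]
top of handle [-0.02612821  0.1209694   0.178     ] base [-0.00082337  0.11956564  0.1085    ]
[(7, np.float64(-0.0148)), (8, np.float64(-0.0142)), (9, np.float64(-0.0137)), (10, np.float64(-0.0131)), (26, np.float64(-0.0043)), (27, np.float64(-0.0038)), (172, np.float64(0.0759)), (173, np.float64(0.0764))]
11.25 [-0.02771372  0.11865677  0.15875881] 0.02309536613021168 48.62031698226929
```

```bash
python3 -c "
from station import *
print(close_job())"
```

```text
the job is handed in; nothing more can be done
None
```

The job is handed in, with no verdict returned: the gate was pushed open, and the carriage was caught past the yellow line and braked gently to rest about 47 mm beyond the pointer. I then eased it back and gripped it by its handle within about 2 mm of the red pointer by my measurement, clear of the buffers and flasks.

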